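Hold a cornice return in the mitre jig

TASK

Get the short piece of cornice moulding ready to have its end trimmed: lean it in the mitre jig at its 45 degree slope, moulded face out, lower foot down on the jig's board behind the low toe strip and upper foot against the fence, and let go so that it leans there by itself. Then slide it along the fence until its end meets the stop block, and press it home with the fingertips on the middle of its face, one steady diagonal push of about 10 N that bears on the fence and the board together. Finish while still holding that push, and leave the other things on the bench where they are.

Things in the scene. Friction and masses are not known exactly. Their poses are not given: they have to be found in the camera images.
- moulding_mid (a point): Centre of the workpiece: a loose, pale, plain wooden cornice offcut 96 mm wide (x) x 64 mm long (y, run of the profile) x 16 mm thick (z, out of the moulded face), 0.09 kg. Starts lying face up on the bench, to the right of the jig, nearer or farther, this point 8 mm up. Its two flat ends, 64 mm apart along y, can be gripped. A much longer length of the same moulding at the back is not used.
- moulding: The same workpiece; origin under its centre, axes as above. Symmetrical: either long edge may be the lower. Each long edge is an 11 mm square foot set at 45 degrees, so leaning at 45 degrees one sits flat on the board, one flat on the fence; it then takes 68 mm of depth and of height. Its face is 6 mm above the centre point, flat 24 mm either way along x, then a bead 3 mm higher.
- fence_foot (a point): Fixed mitre jig, turned some way on the bench. Point on top of its board, at the foot of the fence's front face, mid-length (where a 3 mm saw kerf crosses). x points square through the fence (to about the robot's left), y along the fence towards the robot, z up. Seated at the middle of its run, the moulding's centre is 34 mm in front of (x -34) and 34 mm above this point.
- jig_board: Plywood board (table) of the jig, 18 mm thick; origin 18 mm under fence_foot, same axes. It reaches 125 mm in front of the fence face, 40 mm behind it, 115 mm each way along it.
- fence: Aluminium fence of the jig, 6 mm thick, 74 mm high above the board, 100 mm each way along y; origin 18 mm under fence_foot, same axes.
- toe_strip: Wooden strip on the board parallel to the fence, 8 mm high, 16 mm wide; its rear face is 70.4 mm in front of the fence face, which leaves the moulding's 68 mm about 2.5 mm of play. Origin 18 mm under fence_foot, same axes.
- stop_face (a point): Fixed wooden stop block on the far part of the fence, at a different place along it each time. Point on its flat face that looks back along the fence towards the robot, at board height, at the fence; axes as the jig's. With its end against this face the moulding's centre is at y = +32 mm from here. The block extends 34 mm beyond this face, 47 mm out from the fence and 44 mm above the board.
- steel_block: Ground steel block 45 x 60 x 28 mm, 0.55 kg, loose on the bench near the moulding; leave alone. Origin at the centre of its underside.
- tape_measure: Yellow tape measure 37 x 74 x 64 mm standing loose to the right of the jig; leave alone. Origin under its centre.
- marker: Black marker 132 mm long, 17 mm thick, lying loose in the middle near the front; leave alone.
- cotton_jar: Green jar with a white lid, 60 mm in diameter, 62 mm tall, standing loose at the back behind the tape measure; leave alone.
- coupler_1: Rusty pipe coupler (short open tube), 40 mm across, 32 mm tall, next to that jar; leave alone.
- yellow_bin_2: Yellow parts bin 172 x 107 x 72 mm standing loose at the back, in the middle; leave alone.
- pliers_bench: Red-handled pliers 193 mm long lying loose on the right near the bench's front edge; leave alone.
- paint_brush: Paint brush 177 mm long lying loose on the left near the bench's front edge; leave alone.

How it is judged (in metres and radians):
On the way:
1. the moulding leans at 45 degrees in the jig, against fence and board, let go (x of moulding_mid in the frame of fence_foot between -0.0385 and -0.0295 m and z of moulding_mid in the frame of fence_foot between 0.0295 and 0.0385 m and angle between moulding_mid's own z axis and vertical between 0.695 and 0.875 rad and angle between the y axis of moulding_mid and the y axis of fence_foot, either way round below 0.06 rad and contact force between moulding and the fingers below 0.05 N and contact force between moulding and the arm below 0.05 N and linear speed of moulding below 0.01 m/s), for 0.3 s.
At the end, for the whole second after the job is handed in: The moulding leans still, face out at 45 degrees (within 5), centre within 4.5 mm of its seat, parallel to the fence, end within 3 mm of the stop; the fingers push on the middle of its face (4 to 40 N), not gripping its ends, and it bears on the fence (over 2 N) and the board (over 2.5 N) (x of moulding_mid in the frame of fence_foot between -0.0385 and -0.0295 m and z of moulding_mid in the frame of fence_foot between 0.0295 and 0.0385 m and angle between moulding_mid's own z axis and vertical between 0.695 and 0.875 rad and angle between the y axis of moulding_mid and the y axis of fence_foot, either way round below 0.06 rad and linear speed of moulding below 0.01 m/s and y of moulding_mid in the frame of stop_face between 0.028 and 0.035 m and contact force between moulding and fence above 2 N and contact force between moulding and jig_board above 2.5 N and contact force between moulding and the fingers between 4 and 40 N and z of the grasp point in the frame of moulding_mid above 0.012 m and x of the grasp point in the frame of moulding_mid between -0.035 and 0.035 m and y of the grasp point in the frame of moulding_mid between -0.025 and 0.025 m); the arm keeps its last pose, push and grip.
It fails at once if one of the other loose things is shifted by more than 30 mm (distance of any of steel_block, tape_measure, marker, cotton_jar, coupler_1, yellow_bin_2, pliers_bench, paint_brush from where it was at the start of the episode above 0.03 m).
It also fails if it takes over 54 s, if anything falls off the work surface, if the arm or the gripper's body presses on something with over 40 N, if the wrist force passes 120 N, or if a joint passes its speed limit or range.

ROBOT

A 6-joint arm with a two-finger parallel gripper is mounted at the origin on a cart in front of the work surface, level with it; the furniture and walls round the work are solid. World frame = base frame: x ahead of the robot, y to its left, z up, the work surface at z = 0. Lengths are in mm, angles in degrees, forces in N, time in s.
With the tool pointing down it reaches from about 350 to 850 mm from the base axis. Payload 8.1 kg.
Tool frame: the origin (TCP) lies on the centre line of the jaws, within the pads' length; the fingertips stand 19 mm ahead of it and the grasp point (between the pads) is the TCP; z points along the fingers, y is the line along which they close (so a half turn about z gives the same grasp; the last joint's range is limited). The gripper opens to 85 mm and grips with 20 to 120 N. Pads are 22 mm wide; open, the fingers measure 114 mm over their backs; the gripper's body (76 mm by 85 mm) begins 54 mm behind the grasp point. The pads swing forward as they close: fully open they stand 13 mm farther back than shut.
Start: joints at [-75.711, 7.471, 85.268, -0, 87.261, -4.893], TCP at [197.168, -566.683, 250.292] pointing down, gripper open.
Joint ranges: [-169.43, 169.43], [-51.17, 129.36], [1.28, 143.12], [-76.62, 256.62], [0, 156.53], [-152.29, 152.29]. Speed limits (degrees/s): [136.94, 136.94, 159.86, 180, 180, 180].

INTERFACE

Orientations are given as [roll, pitch, yaw] about the fixed x, y, z axes, in that order (R = Rz(yaw) Ry(pitch) Rx(roll)).
In Python, from bench import r gives the robot as it stands. The module is installed in compiled form; this text tells all that it offers.
- The arm moves only by the tool servo_tool, never from a script. Its arguments are lists of equal length, an entry for each row: "fingers": the finger opening in m, from 0 to 0.0854; "linear": the shift along the tool's x, y, z in m, a list of three; "rotation": the turn, a rotation vector about the tool's x, y, z in degrees, a list of three. A call has 1 to 10 rows; each row is the pose to reach, as a shift and turn from the pose commanded when the call began, along the tool's axes at that moment; what a row does not reach only later rows make up. A row lasts 1/10 s, in which the tool goes at most 50 mm and 8.59 degrees, less where a joint would pass 70% of its speed; a pose out of reach is approached as far as the arm can. A call with a gripper value outside its range is refused whole. The fingers move at their own pace and stop on an object; "force" is the grip in N (left out, the last holds). Time passes only in rows, so rows that repeat a pose let the fingers close. It gives the time, the measured TCP pose, the force, the opening and the grip force at its end, in the units of the state.
- r.sense(): the state, without advancing time (a new reading comes with each control period).
- r.snapshot(name): name is "scene" or "top" or "wrist"; returns a dict with "frame" (420x560x3 uint8, red, green, blue), "fx", "fy", "cx", "cy" (pixels), "camera_from_world" (4x4, takes a point from world to camera coordinates). Camera axes: x right, y up, looking along -z (the intrinsics and any distortion apply to the point x, -y, -z); pixel columns grow to the right and rows downward; lengths in mm; the calibration is good to about 2 mm. A picture is of the moment at which its call begins. There is no depth.
- r.hand_in(): hands the job in; it is judged then, once.
The state is a dict: "time": time; "joint_pos": joint angles; "qd": joint speeds; "joint_efforts": joint torques, N m; "tool_pos": TCP position; "tcp_rot": TCP orientation; "ft_force": force on the tool from outside, world axes, zero at the start; "wrist_torque": the same for the moment, N m; "finger_gap": finger opening in mm; "grip_force": force on a finger pad.
Only numpy, scipy, OpenCV 4.12 (cv2) and the standard library are available. Lean on these libraries where they do the work, as an engineer would, in place of code of your own. Each camera call takes 0.05 s, during which the arm holds its last target. There are 200 camera calls.

## Working session

There is one attempt and no reset: what is moved stays moved. The work goes in short steps, Python scripts to look and compute and a tool call to move; the robot and the scene stay as the last step left them, time stands still between calls to the robot, and variables do not carry over. Pictures are saved under pics/ and viewed, at most 10 in all, crops included, and the job is handed in when it is done.

Besides the shell and the picture viewer there is one more tool, called after "Call:" in YAML: its name, and indented under it one key for each argument. servo_tool: Moves the arm, as the interface text tells. Its arguments: {"type":"object","properties":{"fingers":{"type":"array","items":{"type":"number"}},"linear":{"type":"array","items":{"type":"array","items":{"type":"number"}}},"rotation":{"type":"array","items":{"type":"array","items":{"type":"number"}}},"force":{"type":"number"}},"required":["fingers","linear","rotation"]}

```bash
mkdir -p pics
cat > h.py <<'E'
import numpy as np, cv2, pickle
from bench import r
from scipy.spatial.transform import Rotation as R
np.set_printoptions(precision=2,suppress=True)
def snap(name,fn=None):
    s=r.snapshot(name)
    if fn:
        cv2.imwrite(f'pics/{fn}.png',s['frame'][...,::-1]); pickle.dump(s,open(f'pics/{fn}.pkl','wb'))
    return s
def load(fn): return pickle.load(open(f'pics/{fn}.pkl','rb'))
def ray(s,uv):
    T=np.array(s['camera_from_world']);Rm=T[:3,:3];c=-Rm.T@T[:3,3]
    d=np.array([(uv[0]-s['cx'])/s['fx'],-(uv[1]-s['cy'])/s['fy'],-1.])
    return c,Rm.T@d
def plane(s,uv,z):
    c,d=ray(s,uv); return c+d*(z-c[2])/d[2]
def proj(s,p):
    T=np.array(s['camera_from_world']);q=T[:3,:3]@np.array(p,float)+T[:3,3]
    return np.array([s['cx']+s['fx']*q[0]/-q[2],s['cy']+s['fy']*q[1]/q[2]])
E
python3 - <<'E'
from h import *
for n in('scene','top'):
    s=snap(n,n+'0'); print({k:v for k,v in s.items() if k!='frame'})
a=load('scene0')['frame'];b=load('top0')['frame']
print(r.sense())
E
```

```text
{'fx': 411.6700661004048, 'fy': 411.6700661004048, 'cx': 274.83642463996824, 'cy': 209.0175550222668, 'camera_from_world': array([[  -0.79,   -0.61,    0.  ,  452.34],
       [   0.35,   -0.46,    0.82, -256.19],
       [  -0.5 ,    0.65,    0.58, -702.82],
       [   0.  ,    0.  ,    0.  ,    1.  ]])}
{'fx': 494.29871248766136, 'fy': 494.29871248766136, 'cx': 278.42982717898286, 'cy': 212.14290317315192, 'camera_from_world': array([[    0.02,    -1.  ,     0.  ,   -22.7 ],
       [    1.  ,     0.02,     0.07,  -584.44],
       [   -0.07,     0.  ,     1.  , -1302.25],
       [    0.  ,     0.  ,     0.  ,     1.  ]])}
{'time': 0.1, 'joint_pos': array([-75.71,   7.51,  85.32,   0.  ,  87.26,  -4.89]), 'qd': array([ 0.03, -0.04, -0.18, -0.03,  0.05,  0.06]), 'joint_efforts': array([  0.  , -57.1 , -50.19,  -0.  ,   0.01,  -0.  ]), 'tool_pos': array([ 197.05, -566.24,  249.35]), 'tcp_rot': array([-179.91,   -0.01,   19.18]), 'ft_force': array([-0.34, -0.39, -0.19]), 'wrist_torque': array([-0.01, -0.06,  0.03]), 'grip_force': 0.0, 'finger_gap': 85.45695243832596}
```

View pics/top0.png

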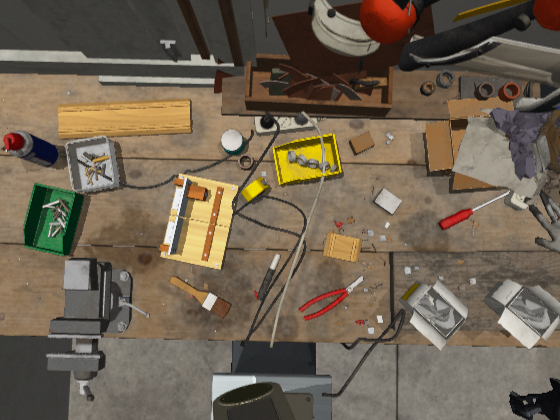

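View pics/scene0.png

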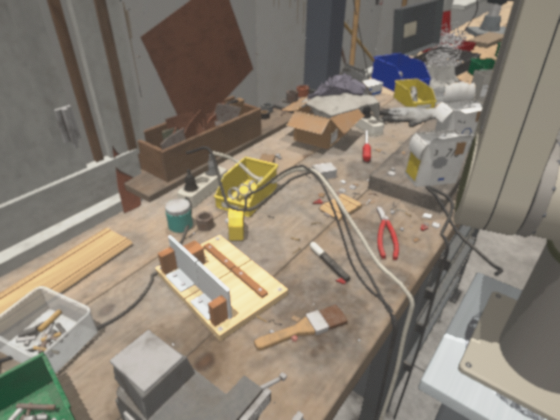

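The top view shows the jig around (200,222) and the moulding at (343,247), with the steel block at (387,201), the tape at (255,188) and the pliers at (333,298). The scene view shows the jig around (220,285). I'll enlarge both.

Run:
```python
from h import *
t=load('top0')['frame'];s=load('scene0')['frame']
a=cv2.resize(t[165:275,155:245],None,fx=4,fy=4,interpolation=3)
b=cv2.resize(t[225:270,315:405],None,fx=4,fy=4,interpolation=3)
c=cv2.resize(s[225:335,150:290],None,fx=3,fy=3,interpolation=3)
im=np.zeros((600,790,3),np.uint8); im[:440,:360]=a; im[:330,365:785]=c; im[335:515,365:725]=b
cv2.imwrite('pics/z1.png',im[...,::-1])
print(proj(load('top0'),[197,-566,250]))
```

```text
[532.37 389.7 ]
```

View pics/z1.png

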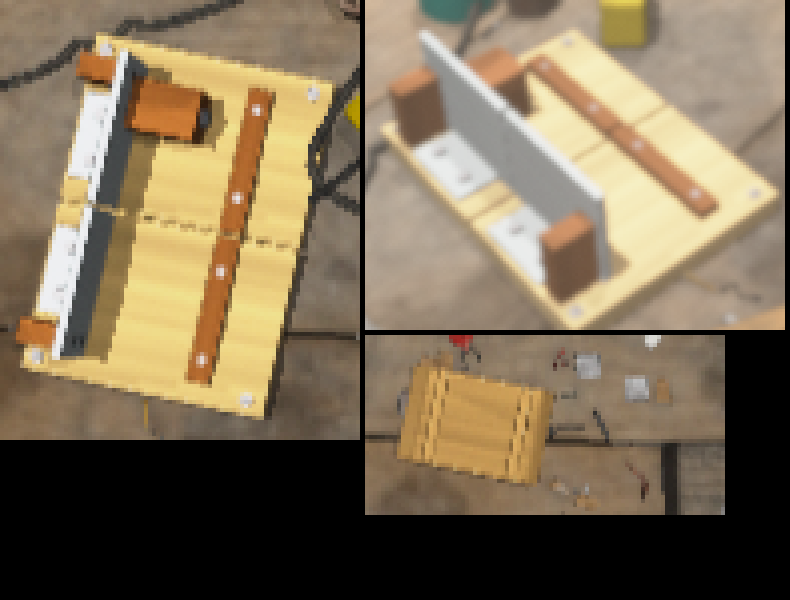

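The enlarged crop shows the jig with its fence on the left. The stop block is at the far end, its near face at about crop (165,140), and the kerf is near row 210. The moulding's beads run about vertically, so its 96 mm side lies across the image. Next, rough positions.

Run:
```python
from h import *
s=load('top0')
P=[plane(s,(155+u/4,165+v/4),18)[:2] for u,v in[(97,35),(333,82),(267,417),(22,367)]]
P=np.array(P);print(P,[np.linalg.norm(P[i]-P[(i+1)%4]) for i in range(4)])
e=[P[0]-P[3],P[1]-P[2],P[0]-P[1],P[3]-P[2]]
print('edges deg',[np.degrees(np.arctan2(q[1],q[0])) for q in e])
# moulding
f=s['frame'][225:270,315:370]; hsv=cv2.cvtColor(f,cv2.COLOR_RGB2HSV)
m=((hsv[...,0]>10)&(hsv[...,0]<22)&(hsv[...,1]>110)&(hsv[...,2]>110)).astype(np.uint8)
n,l,st,_=cv2.connectedComponentsWithStats(m);k=1+st[1:,4].argmax()
c=max(cv2.findContours((l==k).astype(np.uint8),0,1)[0],key=cv2.contourArea)
q=cv2.boxPoints(cv2.minAreaRect(c))+[315,225]; W=np.array([plane(s,x,12)[:2] for x in q])
print(W,W.mean(0),[np.linalg.norm(W[i]-W[(i+1)%4]) for i in range(2)],[np.degrees(np.arctan2(*(W[i+1]-W[i])[::-1])) for i in range(2)])
for n,uv in(('tape',(255,188)),('steel',(387,201)),('pliersL',(302,310)),('pliersR',(362,280))): print(n,plane(s,uv,20))
```

```text
[[682.4  261.16]
 [654.36 101.17]
 [429.13 138.4 ]
 [458.37 302.55]] [np.float64(162.4259396500245), np.float64(228.2848807313468), np.float64(166.7325929633578), np.float64(227.82170384277077)]
edges deg [np.float64(-10.466209332256811), np.float64(-9.384386412102868), np.float64(80.06008544582512), np.float64(79.90130429258879)]
[[ 471.53 -128.43]
 [ 545.06 -141.84]
 [ 528.31 -237.27]
 [ 454.91 -223.49]] [ 499.95 -182.76] [np.float64(74.74102351812677), np.float64(96.88766335212694)] [np.float64(-10.339984194167876), np.float64(-99.95471668434509)]
tape [648.44  55.8   20.  ]
steel [ 621.89 -299.5    20.  ]
pliersL [327.24 -77.15  20.  ]
pliersR [ 409.68 -234.8    20.  ]
```

```bash
cat >> h.py <<'E'
def delta(p,rpy,cur=None):
    s=r.sense(); c,cr=(s['tool_pos'],s['tcp_rot']) if cur is None else cur
    A=R.from_euler('xyz',cr,degrees=True);B=R.from_euler('xyz',rpy,degrees=True) if not isinstance(rpy,R) else rpy
    print('lin mm',A.inv().apply(np.array(p,float)-c),'rot deg',(A.inv()*B).as_rotvec(degrees=True),'t',s['time'],s['tool_pos'],s['tcp_rot'],s['ft_force'],s['finger_gap'],s['grip_force'])
E
python3 -c "
from h import *
delta([500,-183,170],[180,0,80],([197.17,-566.68,250.29],[180,0,19.18]))"
```

```text
lin mm [ 412.07 -262.89   80.29] rot deg [  0.     0.   -60.82] t 0.1 [ 197.05 -566.24  249.35] [-179.91   -0.01   19.18] [-0.34 -0.39 -0.19] 85.45695243832596 0.0
```

Call:
servo_tool:
  fingers: [0.085,0.085,0.085,0.085,0.085,0.085,0.085,0.085,0.085,0.085]
  linear:
    - [0.412,-0.263,0.08]
    - [0.412,-0.263,0.08]
    - [0.412,-0.263,0.08]
    - [0.412,-0.263,0.08]
    - [0.412,-0.263,0.08]
    - [0.412,-0.263,0.08]
    - [0.412,-0.263,0.08]
    - [0.412,-0.263,0.08]
    - [0.412,-0.263,0.08]
    - [0.412,-0.263,0.08]
  rotation:
    - [0,0,-60.8]
    - [0,0,-60.8]
    - [0,0,-60.8]
    - [0,0,-60.8]
    - [0,0,-60.8]
    - [0,0,-60.8]
    - [0,0,-60.8]
    - [0,0,-60.8]
    - [0,0,-60.8]
    - [0,0,-60.8]

```text
time: 1.1
tool_pos: [500.7, -180.7, 169.6]
tcp_rot: [-180.0, -0.0, 80.0]
ft_force: [0.3, -1.2, 0.6]
finger_gap: 84.8
grip_force: 0.0
```

```bash
python3 -c "
from h import *
s=snap('wrist','w1');print(s['camera_from_world'],s['fx'],r.sense()['joint_pos'])
delta([500,-183,170],[180,0,80])"
```

```text
[[   0.98   -0.17   -0.   -524.04]
 [   0.17    0.95   -0.27  101.  ]
 [   0.05    0.26    0.96 -276.03]
 [   0.      0.      0.      1.  ]] 296.9928953474535 [-24.87   0.24 101.52   0.23  78.32 -15.09]
lin mm [-8.05 -1.88 -1.7 ] rot deg [-0.02 -0.24  0.17] t 1.15 [ 503.23 -175.39  168.33] [-179.98   -0.24   80.17] [-0.31  4.09 -0.33] 85.07980516837343 0.0
```

View pics/w1.png

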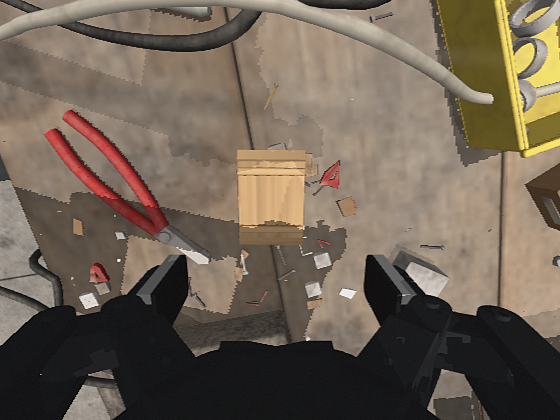

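The wrist view shows the moulding upright at columns 237–305, rows 150–245. The pliers are to its left with their tip at (205,262), and the steel block is near (420,275). The finger zones beside its ends are clear.

```bash
cat >> h.py <<'E'
def mould(s,roi,z=14):
    x0,y0,x1,y1=roi
    hsv=cv2.cvtColor(s['frame'][y0:y1,x0:x1],cv2.COLOR_RGB2HSV)
    m=((hsv[...,0]>10)&(hsv[...,0]<22)&(hsv[...,1]>80)&(hsv[...,2]>105)).astype(np.uint8)
    m=cv2.morphologyEx(m,cv2.MORPH_OPEN,np.ones((9,9)))
    c=max(cv2.findContours(m,0,1)[0],key=cv2.contourArea)
    q=cv2.boxPoints(cv2.minAreaRect(c))+[x0,y0]; W=np.array([plane(s,x,z)[:2] for x in q])
    print(q,W.mean(0),[np.linalg.norm(W[i]-W[(i+1)%4]) for i in range(4)],[np.degrees(np.arctan2(*(W[(i+1)%4]-W[i])[::-1])) for i in range(4)])
E
python3 -c "
from h import *
mould(load('w1'),(200,120,340,275))
s=snap('wrist','w2');mould(s,(200,120,340,275))
delta([500,-183,60],[180,0,80])"
```

```text
[[237. 150.]
 [316. 150.]
 [316. 224.]
 [237. 224.]] [ 502.76 -170.31] [np.float64(72.92018317004778), np.float64(71.92499870466766), np.float64(77.9984726654588), np.float64(71.93459709522733)] [np.float64(-9.958123934012594), np.float64(-97.90573188437654), np.float64(170.050837272856), np.float64(78.04830534787556)]
[[235. 156.]
 [314. 156.]
 [314. 230.]
 [235. 230.]] [ 502.58 -169.62] [np.float64(73.01117052400272), np.float64(72.31974494744318), np.float64(78.045654381269), np.float64(72.33598399549298)] [np.float64(-9.80627218539741), np.float64(-97.88364772173075), np.float64(170.20100746220317), np.float64(78.12740600668191)]
lin mm [ -5.43  -0.43 108.6 ] rot deg [-0.1  -0.14  0.28] t 1.2 [ 501.48 -178.    168.61] [-179.9    -0.14   80.28] [-0.4  -0.77  0.28] 85.19892669339772 0.0
```

```bash
python3 -c "
from h import *
s=load('w1')
for z in (8,16):
  q=np.array([plane(s,p,z) for p in((237,150),(305,150),(304,245),(240,245))]);print(q[:,:2],q.mean(0),np.linalg.norm(q-np.roll(q,-1,0),axis=1))
a=load('w2')['frame'][120:280,190:350]
cv2.imwrite('pics/z2.png',cv2.resize(a,None,fx=3.7,fy=3.7,interpolation=2)[...,::-1])
"
```

```text
[[ 472.21 -128.91]
 [ 535.36 -140.  ]
 [ 520.18 -234.97]
 [ 455.32 -223.6 ]] [ 495.76 -181.87    8.  ] [64.12 96.18 65.85 96.18]
[[ 473.33 -128.5 ]
 [ 534.71 -139.28]
 [ 519.95 -231.58]
 [ 456.91 -220.53]] [ 496.23 -179.97   16.  ] [62.32 93.47 64.   93.48]
```

View pics/z2.png

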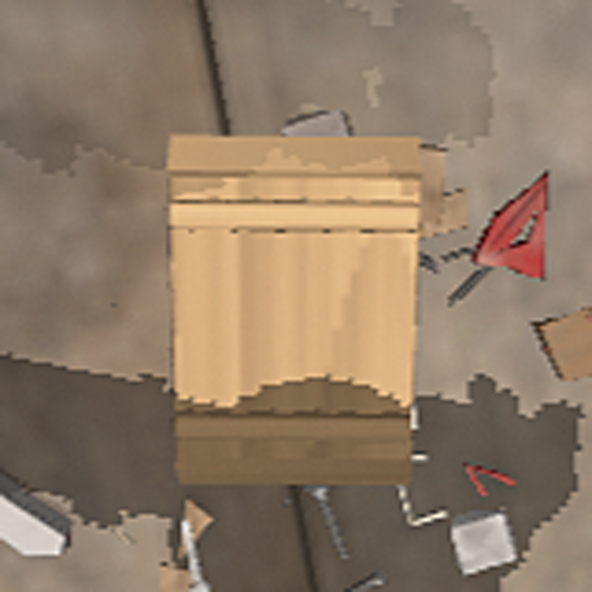

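The crop shows the clean outline; the corner rays give 64×96 mm, centre (495.8, -182), yaw 80°. I'll descend now.

Call:
servo_tool:
  fingers: [0.085,0.085,0.085,0.085,0.085]
  linear:
    - [-0.005,0.004,0.04]
    - [-0.005,0.004,0.08]
    - [-0.005,0.004,0.12]
    - [-0.005,0.004,0.125]
    - [-0.005,0.004,0.125]
  rotation:
    - [0,0,0]
    - [0,0,0]
    - [0,0,0]
    - [0,0,0]
    - [0,0,0]

```text
time: 1.7
tool_pos: [501.5, -188.4, 44.3]
tcp_rot: [-179.8, -0.1, 80.0]
ft_force: [1.0, -0.2, 0.6]
finger_gap: 84.6
grip_force: 0.0
```

```bash
python3 -c "
from h import *
delta([495.8,-182,20],[180,0,80.2])"
```

```text
lin mm [ 5.23 -6.67 24.36] rot deg [-0.2  -0.05 -0.24] t 1.7 [ 501.53 -188.35   44.33] [-179.8    -0.05   79.96] [ 0.95 -0.18  0.56] 84.57170508707256 0.0
```

Call:
servo_tool:
  fingers: [0.085,0.085,0.085,0.085,0.085]
  linear:
    - [0.0052,-0.0075,0.0]
    - [0.0052,-0.0075,0.01]
    - [0.0052,-0.0075,0.02]
    - [0.0052,-0.0075,0.023]
    - [0.0052,-0.0075,0.023]
  rotation:
    - [0,0,-0.2]
    - [0,0,-0.2]
    - [0,0,-0.2]
    - [0,0,-0.2]
    - [0,0,-0.2]

```text
time: 2.2
tool_pos: [496.0, -181.9, 21.6]
tcp_rot: [-179.9, -0.0, 80.2]
ft_force: [-0.7, 0.1, 0.6]
finger_gap: 85.1
grip_force: 0.0
```

```bash
python3 -c "
from h import *
delta([495.8,-182,20],[180,0,80.2])
snap('wrist','w3')"
```

```text
lin mm [-0.17 -0.16  1.64] rot deg [-0.07 -0.02 -0.01] t 2.2 [ 495.99 -181.86   21.64] [-179.93   -0.02   80.19] [-0.73  0.11  0.6 ] 85.05401973253868 0.0
```

View pics/w3.png

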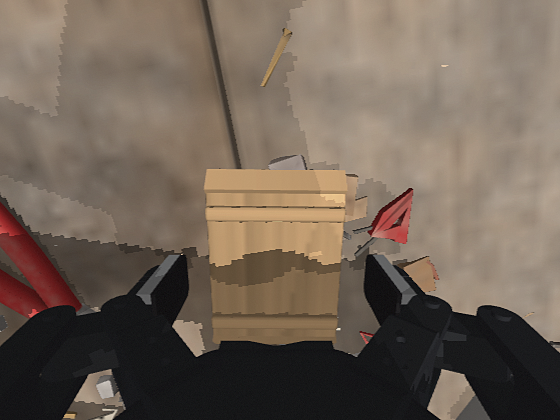

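The moulding sits centred between the open fingers, pads at columns 185 and 365. Closing now.

Call:
servo_tool:
  fingers: [0.055,0.055,0.055,0.055,0.055,0.055,0.055]
  linear:
    - [0,0,0.001]
    - [0,0,0.001]
    - [0,0,0.001]
    - [0,0,0.001]
    - [0,0,0.001]
    - [0,0,0.001]
    - [0,0,0.001]
  rotation:
    - [0,0,0]
    - [0,0,0]
    - [0,0,0]
    - [0,0,0]
    - [0,0,0]
    - [0,0,0]
    - [0,0,0]
  force: 40

```text
time: 2.95
tool_pos: [497.0, -182.3, 21.8]
tcp_rot: [179.9, 0.0, 80.2]
ft_force: [0.4, 0.6, 4.5]
finger_gap: 62.5
grip_force: 43.6
```

Call:
servo_tool:
  fingers: [0.055,0.055,0.055,0.055,0.055,0.055,0.055,0.055,0.055,0.055]
  linear:
    - [0,0,-0.03]
    - [0,0,-0.07]
    - [0.01,0,-0.11]
    - [0.05,-0.005,-0.14]
    - [0.095,-0.01,-0.16]
    - [0.14,-0.015,-0.175]
    - [0.185,-0.02,-0.185]
    - [0.23,-0.025,-0.198]
    - [0.275,-0.03,-0.198]
    - [0.31,-0.034,-0.198]
  rotation:
    - [0,0,0]
    - [0,0,0]
    - [0,0,0]
    - [0,0,0]
    - [0,0,0]
    - [0,0,0]
    - [0,0,0]
    - [0,0,0]
    - [0,0,0]
    - [0,0,0]

```text
time: 3.95
tool_pos: [515.5, 131.6, 219.4]
tcp_rot: [180.0, -0.0, 80.2]
ft_force: [0.9, -0.0, -1.5]
finger_gap: 62.3
grip_force: 45.2
```

Call:
servo_tool:
  fingers: [0.055,0.055,0.055,0.055,0.055]
  linear:
    - [0.015,-0.002,0]
    - [0.024,-0.003,0]
    - [0.024,-0.003,0]
    - [0.024,-0.003,0]
    - [0.024,-0.003,0]
  rotation:
    - [0,0,0]
    - [0,0,0]
    - [0,0,0]
    - [0,0,0]
    - [0,0,0]

```text
time: 4.45
tool_pos: [517.1, 152.0, 219.2]
tcp_rot: [-180.0, 0.0, 80.1]
ft_force: [-1.0, 0.3, -1.3]
finger_gap: 62.3
grip_force: 45.2
```

```bash
python3 -c "
from h import *
delta([517.4,154.3,220],[180,0,80])
snap('wrist','w4')"
```

```text
lin mm [ 2.36 -0.07 -0.84] rot deg [-0.01  0.03  0.09] t 4.45 [517.06 151.97 219.16] [-179.99    0.03   80.09] [-1.    0.26 -1.33] 62.34743996641125 45.17472803592682
```

View pics/w4.png

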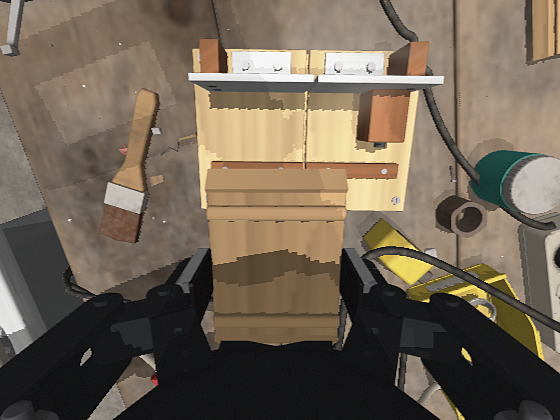

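The wrist view over the jig shows the fence top edge at rows 74–88, the kerf at column 306, and the stop block at (385,115) with its near face at about columns 358–372. The toe strip is at row 170. I'll enlarge this region for the measurement.

```bash
python3 -c "
from h import *
a=load('w4')['frame'][60:220,185:450]
cv2.imwrite('pics/z4.png',cv2.resize(a,None,fx=3,fy=3,interpolation=2)[...,::-1])
"
```

```text
(no output)
```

View pics/z4.png

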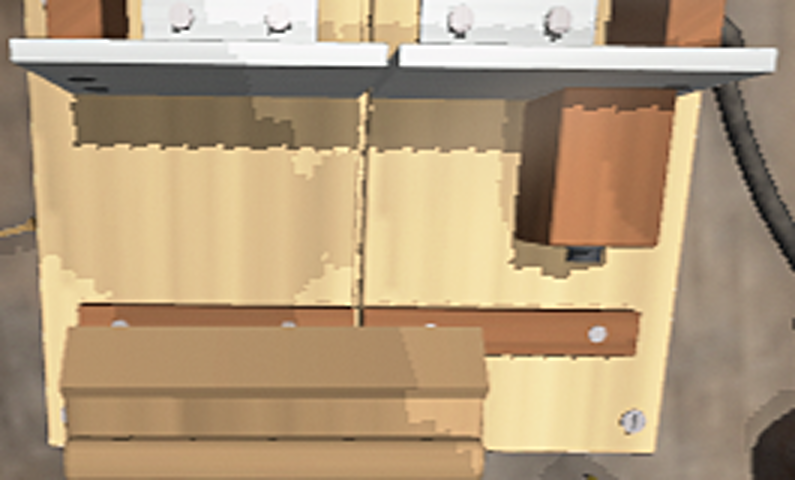

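```bash
python3 -c "
from h import *
s=load('w4')
g=lambda u,v,z: plane(s,(185+u/3,60+v/3),z)
an=lambda a,b: np.degrees(np.arctan2(*(b-a)[1::-1]))
foot=g(364,95,18);print('foot',foot)
fl,fr=g(15,63,92),g(775,72,92);print('fence top',fl,fr,np.linalg.norm(fl-fr),(fl+fr)/2,an(fr,fl)-90)
tl,tr=g(80,303,26),g(635,310,26);print('toe',an(tr,tl)-90,np.linalg.norm(tl-tr))
kl=g(359,325,18);print('kerf dir',an(kl,foot))
bl,br=g(50,445,18),g(655,453,18);print('board front',bl,br,np.linalg.norm(bl-br),an(br,bl)-90,(bl+br)/2)
ax=np.array([np.cos(np.radians(80)),np.sin(np.radians(80)),0]);ay=np.array([-ax[1],ax[0],0])
f0=np.array([563.4,242.7,18])
for n,p in dict(foot=foot,ftopmid=(fl+fr)/2,fl=fl,fr=fr,toe=(tl+tr)/2,front=(bl+br)/2,s1=g(525,95,18),s2=g(515,240,18),s3=g(565,90,62),s4=g(552,243,62)).items(): print(n,(p-f0)@ax,(p-f0)@ay)
"
```

```text
foot [564.85 246.72  18.  ]
fence top [468.15 263.56  92.  ] [663.02 227.39  92.  ] 198.1956198234904 [565.58 245.47  92.  ] 79.4844938622879
toe 79.40090043500464 195.9155296079039
kerf dir 80.35090969108056
board front [430.23 144.71  18.  ] [654.94 102.4   18.  ] 228.6622720047723 79.33620783308837 [542.59 123.56  18.  ]
foot 4.212857154903532 -0.7341540495506061
ftopmid 3.111095348435147 -1.6676920964985957
fl 4.002694004435565 97.42610680707051
fr 2.219496692434746 -100.76149100006782
toe -66.47478983190153 0.18150536953352728
front -120.94580191103326 -0.19090845249259283
s1 4.3227335115677015 -55.5334390588184
s2 -43.81508202521066 -55.715214510379774
s3 1.0530341480357552 -55.53907926548524
s4 -42.82205095862461 -55.473478313540646
```

```bash
cat >> h.py <<'E'
YAW=79.6; F=np.array([564.65,246.3,18.])
RF=R.from_euler('z',YAW,degrees=True)
def W(p): return F+RF.apply(np.array(p,float))
def inF(p): return RF.inv().apply(np.array(p)-F)
RT=RF*R.from_euler('x',180,degrees=True)*R.from_euler('y',45,degrees=True)
N=np.array([-.7071,0,.7071])
def state():
    s=r.sense();Q=R.from_euler('xyz',s['tcp_rot'],degrees=True)
    print('t',s['time'],'F:',inF(s['tool_pos']),'rotErr',(RT.inv()*Q).as_rotvec(degrees=True),'force F',RF.inv().apply(s['ft_force']),s['finger_gap'],s['grip_force'],s['joint_pos'])
E
python3 -c "
from h import *
p=np.array([-60,20,90])+13.8*N
delta(W(p),RT,([517.4,154.1,219.8],[180,0,80.1]))"
```

```text
lin mm [ 29.37  10.09 102.04] rot deg [-0.2  45.    0.47] t 4.5 [517.08 152.03 219.21] [-179.99    0.02   80.09] [ 0.38  0.76 -1.34] 62.22384770666704 45.17442226409912
```

Call:
servo_tool:
  fingers: [0.055,0.055,0.055,0.055,0.055,0.055,0.055,0.055,0.055,0.055]
  linear:
    - [0.005,0.002,0.01]
    - [0.01,0.004,0.02]
    - [0.015,0.006,0.035]
    - [0.02,0.008,0.05]
    - [0.025,0.01,0.065]
    - [0.031,0.01,0.08]
    - [0.031,0.01,0.095]
    - [0.031,0.01,0.102]
    - [0.031,0.01,0.102]
    - [0.031,0.01,0.102]
  rotation:
    - [0,7,0]
    - [0,14,0.1]
    - [0,21,0.2]
    - [-0.1,28,0.3]
    - [-0.1,35,0.4]
    - [-0.2,40,0.5]
    - [-0.2,45,0.5]
    - [-0.2,45,0.5]
    - [-0.2,45,0.5]
    - [-0.2,45,0.5]

```text
time: 5.5
tool_pos: [533.0, 181.9, 118.4]
tcp_rot: [179.9, -44.9, 79.7]
ft_force: [0.7, 0.1, -1.1]
finger_gap: 62.5
grip_force: 45.2
```

```bash
python3 -c "
from h import *
state()
p=np.array([-35.5,20,42])+13.8*N
delta(W(p),RT)"
```

```text
t 5.5 F: [-69.05  19.54 100.43] rotErr [-0.02 -0.1  -0.1 ] force F [ 0.26 -0.67 -1.09] 62.470196365531216 45.19754111766815 [-12.75   5.5  113.49  48.07  71.44 -22.91]
lin mm [-17.5   -0.51  51.27] rot deg [0.02 0.1  0.1 ] t 5.5 [532.97 181.91 118.43] [179.88 -44.9   79.74] [ 0.7   0.13 -1.09] 62.470196365531216 45.19754111766815
```

Call:
servo_tool:
  fingers: [0.055,0.055,0.055,0.055,0.055,0.055]
  linear:
    - [-0.006,-0.0005,0.018]
    - [-0.012,-0.0005,0.036]
    - [-0.016,-0.0005,0.046]
    - [-0.0175,-0.0005,0.0513]
    - [-0.0175,-0.0005,0.0513]
    - [-0.0175,-0.0005,0.0513]
  rotation:
    - [0,0,0]
    - [0,0,0]
    - [0,0,0]
    - [0,0,0]
    - [0,0,0]
    - [0,0,0]

```text
time: 6.1
tool_pos: [536.4, 205.8, 69.5]
tcp_rot: [179.9, -45.0, 79.7]
ft_force: [-1.1, -0.0, -1.4]
finger_gap: 61.9
grip_force: 45.2
```

```bash
python3 -c "
from h import *
state()
p=np.array([-35.3,20,35])+13.8*N
delta(W(p),RT)
s=snap('wrist','w5');t=snap('scene','s5')
a=t['frame'][195:345,130:330];b=s['frame'][0:300:,120:480]
im=np.zeros((600,800,3),np.uint8);im[:300,:360]=b;im[300:600,:400]=cv2.resize(a,(400,300),interpolation=2)
t=snap('top');im[:480,405:797]=cv2.resize(t['frame'][160:280,150:248],None,fx=4,fy=4)
cv2.imwrite('pics/z5.png',im[...,::-1])
"
```

```text
t 6.1 F: [-44.96  20.45  51.51] rotErr [ 0.02 -0.   -0.1 ] force F [-0.21  1.12 -1.37] 61.86557963915888 45.2109557390213 [ -9.99  11.16 113.6   50.73  65.97 -26.01]
lin mm [-4.84  0.44  4.71] rot deg [-0.02  0.    0.1 ] t 6.1 [536.42 205.77  69.51] [179.92 -45.    79.74] [-1.14 -0.   -1.37] 61.86557963915888 45.2109557390213
```

View pics/z5.png

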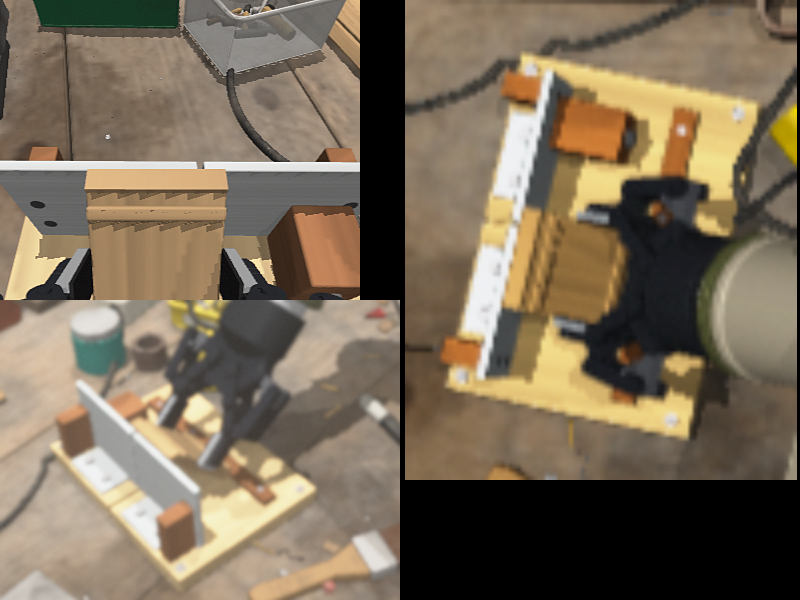

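The composite shows the moulding tilted just in front of the fence, parallel to it and clear of the stop, with its lower foot above and behind the toe strip. I'll lower it straight down.

Call:
servo_tool:
  fingers: [0.055,0.055,0.055,0.055,0.055]
  linear:
    - [-0.0015,0,0.0015]
    - [-0.003,0,0.003]
    - [-0.0045,0,0.0045]
    - [-0.005,0,0.005]
    - [-0.005,0,0.005]
  rotation:
    - [0,0,0]
    - [0,0,0]
    - [0,0,0]
    - [0,0,0]
    - [0,0,0]

```text
time: 6.75
tool_pos: [535.8, 205.8, 61.4]
tcp_rot: [-180.0, -45.0, 79.6]
ft_force: [0.2, -0.8, -0.7]
finger_gap: 62.4
grip_force: 45.2
```

```bash
python3 -c "
from h import *
state()"
```

```text
t 6.75 F: [-45.06  21.08  43.43] rotErr [ 0.06  0.   -0.02] force F [-0.78 -0.33 -0.73] 62.38905056077274 45.24364113807678 [-10.    12.08 113.64  51.04  65.43 -26.74]
```

Call:
servo_tool:
  fingers: [0.055,0.055,0.055]
  linear:
    - [-0.0007,0,0.0007]
    - [-0.0014,0,0.0014]
    - [-0.0014,0,0.0014]
  rotation:
    - [0,0,0]
    - [0,0,0]
    - [0,0,0]

```text
time: 7.05
tool_pos: [536.0, 206.0, 61.1]
tcp_rot: [-180.0, -45.1, 79.7]
ft_force: [-9.0, -5.0, 12.7]
finger_gap: 62.5
grip_force: 46.7
```

```bash
python3 -c "
from h import *
state()"
```

```text
t 7.05 F: [-44.77  20.95  43.08] rotErr [ 0.09  0.11 -0.09] force F [-6.56  7.93 12.73] 62.497844231728955 46.742772459983826 [-10.02  12.22 113.59  51.15  65.46 -26.93]
```

Call:
servo_tool:
  fingers: [0.055,0.055]
  linear:
    - [0.0008,0,-0.0002]
    - [0.0008,0,-0.0002]
  rotation:
    - [0,0,0]
    - [0,0,0]

```text
time: 7.25
tool_pos: [536.0, 206.1, 61.2]
tcp_rot: [180.0, -45.0, 79.7]
ft_force: [-6.9, -5.8, 9.2]
finger_gap: 62.5
grip_force: 46.5
```

```bash
python3 -c "
from h import *
state()"
```

```text
t 7.25 F: [-44.75  20.94  43.15] rotErr [ 0.07  0.04 -0.07] force F [-6.96  5.73  9.15] 62.47528873940153 46.469857692718506 [ -9.98  12.16 113.61  51.09  65.4  -26.83]
```

Both contacts are felt: fence about 7 N, board about 9 N. Now release slowly.

Call:
servo_tool:
  fingers: [0.064,0.067,0.07,0.073,0.076,0.076,0.076]
  linear:
    - [0.0008,0,-0.0002]
    - [0.0005,0,-0.0004]
    - [0.0005,0,-0.0004]
    - [0.0005,0,-0.0004]
    - [0.0005,0,-0.0004]
    - [0,0,0]
    - [0,0,0]
  rotation:
    - [0,0,0]
    - [0,0,0]
    - [0,0,0]
    - [0,0,0]
    - [0,0,0]
    - [0,0,0]
    - [0,0,0]

```text
time: 7.95
tool_pos: [535.9, 206.2, 60.2]
tcp_rot: [-180.0, -45.0, 79.6]
ft_force: [-0.3, -0.1, 0.3]
finger_gap: 75.9
grip_force: 0.0
```

```bash
python3 -c "
from h import *
state()"
```

```text
t 7.95 F: [-44.67  21.03  42.17] rotErr [ 0.05 -0.   -0.03] force F [-0.18  0.25  0.26] 75.9318873028528 0.0 [ -9.96  12.23 113.63  51.11  65.29 -26.84]
```

Call:
servo_tool:
  fingers: [0.076,0.076,0.076,0.076,0.0,0.0,0.0,0.0,0.0,0.0]
  linear:
    - [0,0,-0.01]
    - [0,0,-0.03]
    - [0,0,-0.055]
    - [0,0,-0.07]
    - [0,-0.02,-0.07]
    - [0,-0.045,-0.07]
    - [0,-0.06,-0.07]
    - [0,-0.064,-0.07]
    - [0,-0.064,-0.07]
    - [0,-0.064,-0.07]
  rotation:
    - [0,0,0]
    - [0,0,0]
    - [0,0,0]
    - [0,0,0]
    - [0,0,0]
    - [0,0,0]
    - [0,0,0]
    - [0,0,0]
    - [0,0,0]
    - [0,0,0]

```text
time: 8.95
tool_pos: [465.1, 168.6, 110.3]
tcp_rot: [179.9, -45.0, 79.7]
ft_force: [0.1, -1.4, -0.0]
finger_gap: 0.2
grip_force: 0.0
```

```bash
python3 -c "
from h import *
state()
p=np.array([-34,85,34])+15*N
delta(W(p),RT)
s=snap('wrist','w6');t=snap('scene','s6')
a=t['frame'][195:345,130:330];b=s['frame'][:300]
im=np.zeros((600,800,3),np.uint8);im[:300,:400]=b[:,80:480];im[300:600,:400]=cv2.resize(a,(400,300),interpolation=2)
t=snap('top','t6');im[:480,405:797]=cv2.resize(t['frame'][160:280,150:248],None,fx=4,fy=4,interpolation=2)
cv2.imwrite('pics/z6.png',im[...,::-1])
"
```

```text
t 8.95 F: [-94.37  83.89  92.32] rotErr [-0.03 -0.   -0.07] force F [-1.37 -0.3  -0.  ] 0.18219159317157074 0.0 [-16.58  -3.65 123.85  47.28  73.12 -26.2 ]
lin mm [ 1.46 -1.14 68.93] rot deg [0.03 0.   0.07] t 8.95 [465.1  168.62 110.32] [179.9 -45.   79.7] [ 0.05 -1.4  -0.  ] 0.18219159317157074 0.0
```

View pics/z6.png

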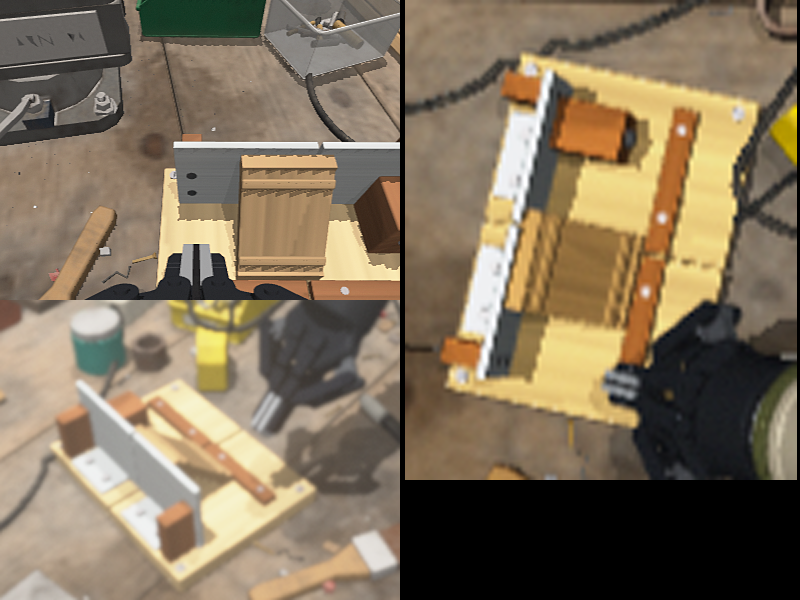

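The composite shows the moulding leaning by itself against the fence, behind the toe strip and parallel to it. The closed fingers are beside its near end. Next I'll go in beside that end and push.

Call:
servo_tool:
  fingers: [0.0,0.0,0.0,0.0,0.0,0.0]
  linear:
    - [0.0015,-0.001,0.02]
    - [0.0015,-0.001,0.045]
    - [0.0015,-0.001,0.06]
    - [0.0015,-0.001,0.069]
    - [0.0015,-0.001,0.069]
    - [0.0015,-0.001,0.069]
  rotation:
    - [0,0,0]
    - [0,0,0]
    - [0,0,0]
    - [0,0,0]
    - [0,0,0]
    - [0,0,0]

```text
time: 9.7
tool_pos: [472.3, 218.1, 62.3]
tcp_rot: [-180.0, -45.0, 79.7]
ft_force: [0.8, 0.4, 0.8]
finger_gap: -0.2
grip_force: 0.0
```

```bash
python3 -c "
from h import *
state()"
```

```text
t 9.7 F: [-44.44  85.71  44.33] rotErr [ 0.06  0.   -0.05] force F [ 0.49 -0.7   0.84] -0.2417755310397205 0.0 [ -9.86   2.94 123.73  51.44  64.74 -27.5 ]
```

Call:
servo_tool:
  fingers: [0.0,0.0,0.0,0.0,0.0,0.0,0.0,0.0,0.0,0.0]
  linear:
    - [0,0.006,0]
    - [0,0.012,0]
    - [0,0.015,0]
    - [0,0.018,0]
    - [0,0.021,0]
    - [0,0.024,0]
    - [0,0.027,0]
    - [0,0.03,0]
    - [0,0.033,0]
    - [0,0.036,0]
  rotation:
    - [0,0,0]
    - [0,0,0]
    - [0,0,0]
    - [0,0,0]
    - [0,0,0]
    - [0,0,0]
    - [0,0,0]
    - [0,0,0]
    - [0,0,0]
    - [0,0,0]

```text
time: 10.7
tool_pos: [503.8, 212.7, 61.5]
tcp_rot: [-179.5, -45.1, 79.6]
ft_force: [-25.4, -11.8, 18.7]
finger_gap: -0.0
grip_force: 15.4
```

```bash
python3 -c "
from h import *
state()"
```

```text
t 10.7 F: [-44.03  53.75  43.52] rotErr [ 0.53  0.07 -0.  ] force F [-16.2   22.88  18.67] -0.03616868943930736 15.407801941037178 [ -9.88   8.07 118.3   51.15  65.39 -27.15]
```

The push jams because the finger backs are slanted. I'll back off and measure where the moulding is.

Call:
servo_tool:
  fingers: [0.0,0.0,0.0,0.0,0.0,0.0,0.0,0.0]
  linear:
    - [0,-0.005,0]
    - [0,-0.015,0]
    - [0,-0.03,0]
    - [0,-0.036,0]
    - [0,-0.036,-0.025]
    - [0,-0.036,-0.055]
    - [0,-0.036,-0.07]
    - [0,-0.036,-0.07]
  rotation:
    - [0,0,0]
    - [0,0,0]
    - [0,0,0]
    - [0,0,0]
    - [0,0,0]
    - [0,0,0]
    - [0,0,0]
    - [0,0,0]

```text
time: 11.5
tool_pos: [464.8, 168.2, 113.3]
tcp_rot: [179.7, -45.0, 79.8]
ft_force: [0.3, -0.3, 0.3]
finger_gap: 0.1
grip_force: 0.0
```

```bash
cat >> h.py <<'E'
def lookends(s):
    # rectify plane of the leaning face (n-offset 9, the bead tops) : F x=-34+t*.707+..., sample brightness along y
    C=np.array([-34,0,34.]);T=np.array([.7071,0,.7071])
    g=cv2.cvtColor(s['frame'],cv2.COLOR_RGB2HSV)
    for t in(20,28,38):
        ys=np.arange(-60,90,1.); uv=np.array([proj(s,W(C+(9 if t==28 else 6 if t<28 else 2)*N+t*T+[0,y,0])) for y in ys],np.float32)
        S=cv2.remap(g[...,1],uv[None,:,0],uv[None,:,1],1)[0]
        print('t',t); print(' '.join(f'{int(y)}:{v}' for y,v in zip(ys[::2],S[::2])))
E
python3 -c "
from h import *
state()
print('w6');lookends(load('w6'))
s=snap('wrist','w7');print('w7');lookends(s)"
```

```text
t 11.5 F: [-94.82  84.13  95.35] rotErr [-0.19 -0.02 -0.12] force F [-0.2  -0.31  0.3 ] 0.05241038614104198 0.0 [-16.65  -4.23 124.    47.22  73.3  -25.98]
w6
t 20
-60:138 -58:138 -56:135 -54:138 -52:136 -50:137 -48:136 -46:138 -44:140 -42:135 -40:137 -38:128 -36:134 -34:134 -32:145 -30:12 -28:4 -26:4 -24:3 -22:5 -20:4 -18:3 -16:2 -14:1 -12:2 -10:83 -8:105 -6:105 -4:104 -2:106 0:105 2:105 4:104 6:105 8:105 10:106 12:106 14:104 16:104 18:107 20:106 22:105 24:105 26:107 28:104 30:105 32:104 34:106 36:104 38:105 40:104 42:105 44:104 46:105 48:106 50:104 52:106 54:105 56:6 58:3 60:3 62:3 64:4 66:6 68:3 70:2 72:3 74:4 76:2 78:2 80:1 82:5 84:3 86:8 88:12
t 28
-60:136 -58:135 -56:137 -54:137 -52:136 -50:137 -48:137 -46:137 -44:138 -42:138 -40:135 -38:136 -36:152 -34:25 -32:4 -30:5 -28:4 -26:4 -24:2 -22:4 -20:2 -18:1 -16:1 -14:2 -12:2 -10:75 -8:105 -6:106 -4:107 -2:107 0:106 2:106 4:106 6:107 8:106 10:106 12:105 14:105 16:104 18:105 20:104 22:106 24:105 26:104 28:106 30:106 32:105 34:104 36:103 38:105 40:104 42:104 44:104 46:104 48:104 50:105 52:106 54:107 56:8 58:4 60:7 62:4 64:2 66:7 68:4 
[... 1283 characters left out ...]
7 12:104 14:105 16:106 18:104 20:105 22:105 24:105 26:105 28:104 30:106 32:103 34:106 36:105 38:104 40:105 42:104 44:81 46:3 48:6 50:4 52:5 54:2 56:2 58:4 60:6 62:1 64:1 66:1 68:1 70:3 72:2 74:2 76:0 78:0 80:5 82:4 84:4 86:3 88:2
t 38
-60:5 -58:4 -56:4 -54:3 -52:5 -50:5 -48:3 -46:3 -44:4 -42:4 -40:3 -38:3 -36:4 -34:4 -32:3 -30:3 -28:4 -26:14 -24:110 -22:104 -20:105 -18:105 -16:104 -14:106 -12:105 -10:105 -8:105 -6:105 -4:106 -2:105 0:104 2:106 4:106 6:106 8:107 10:105 12:104 14:106 16:106 18:107 20:107 22:107 24:105 26:105 28:100 30:105 32:100 34:102 36:100 38:101 40:103 42:116 44:10 46:4 48:4 50:3 52:3 54:3 56:4 58:3 60:3 62:1 64:3 66:3 68:0 70:2 72:4 74:2 76:5 78:5 80:3 82:6 84:3 86:5 88:5
```

The image shows the moulding's ends moved from (-10.5, 55) to (-22, 44), still parallel. I'll turn the hand 90° so that the flat side of the fingers does the pushing.

Call:
servo_tool:
  fingers: [0.0,0.0,0.0,0.0,0.0,0.0,0.0,0.0,0.0,0.0]
  linear:
    - [0,0,0]
    - [0,0,0]
    - [0,0,0]
    - [0,0,0]
    - [0,0,0]
    - [0,0,0]
    - [0,0,0]
    - [0,0,0]
    - [0,0.01,0]
    - [0,0.01,0]
  rotation:
    - [0,0,8.5]
    - [0,0,17]
    - [0,0,25.5]
    - [0,0,34]
    - [0,0,42.5]
    - [0,0,51]
    - [0,0,59.5]
    - [0,0,68]
    - [0,0,76.5]
    - [0,0,85]

```text
time: 12.55
tool_pos: [473.3, 168.4, 110.7]
tcp_rot: [-135.1, -3.2, -7.0]
ft_force: [-0.8, 0.2, -0.1]
finger_gap: 0.3
grip_force: 0.0
```

Call:
servo_tool:
  fingers: [0.0,0.0,0.0,0.0]
  linear:
    - [0,0,0]
    - [0,0,0]
    - [0,0,0]
    - [0,0,0]
  rotation:
    - [0,0,5]
    - [0,0,5]
    - [0,0,5]
    - [0,0,5]

```text
time: 12.95
tool_pos: [472.7, 168.1, 111.1]
tcp_rot: [-135.0, -0.0, -10.2]
ft_force: [1.1, 0.4, -0.9]
finger_gap: -0.0
grip_force: 0.0
```

```bash
sed -i "s/^def state/RP=RT*R.from_euler('z',90,degrees=True)\ndef state/" h.py
python3 -c "
from h import *
state()
delta(W(np.array([-34,66,34])+15*N),RP)"
```

```text
t 12.95 F: [-93.53  76.3   93.14] rotErr [ 0.07 -0.06 89.86] force F [ 0.58 -1.02 -0.88] -0.002622951725163583 0.0 [-16.35  -2.4  122.55  47.3   73.11  63.91]
lin mm [10.4  -0.24 68.9 ] rot deg [-0.01  0.09  0.14] t 12.95 [472.72 168.08 111.14] [-134.99   -0.04  -10.24] [ 1.11  0.39 -0.88] -0.002622951725163583 0.0
```

Call:
servo_tool:
  fingers: [0.0,0.0,0.0,0.0,0.0,0.0,0.0,0.0,0.0,0.0]
  linear:
    - [0.01,0,0.02]
    - [0.01,0,0.045]
    - [0.01,0,0.06]
    - [0.01,0,0.068]
    - [0.01,0,0.068]
    - [0.015,0,0.068]
    - [0.02,0,0.068]
    - [0.022,0,0.068]
    - [0.024,0,0.068]
    - [0.026,0,0.068]
  rotation:
    - [0,0,0]
    - [0,0,0]
    - [0,0,0]
    - [0,0,0]
    - [0,0,0]
    - [0,0,0]
    - [0,0,0]
    - [0,0,0]
    - [0,0,0]
    - [0,0,0]

```text
time: 13.95
tool_pos: [507.0, 210.2, 63.5]
tcp_rot: [-135.0, 0.0, -10.3]
ft_force: [-5.0, -1.7, 3.7]
finger_gap: 0.2
grip_force: 2.0
```

```bash
python3 -c "
from h import *
state()"
```

```text
t 13.95 F: [-45.88  50.22  45.52] rotErr [ 0.08 -0.07 89.97] force F [-2.58  4.56  3.66] 0.20497164779258473 2.001308910548687 [-10.08   7.88 118.2   51.13  65.28  62.9 ]
```

Call:
servo_tool:
  fingers: [0.0,0.0,0.0,0.0,0.0,0.0,0.0,0.0]
  linear:
    - [0.003,0,0]
    - [0.006,0,0]
    - [0.009,0,0]
    - [0.012,0,0]
    - [0.015,0,0]
    - [0.018,0,0]
    - [0.021,0,0]
    - [0.024,0,0]
  rotation:
    - [0,0,0]
    - [0,0,0]
    - [0,0,0]
    - [0,0,0]
    - [0,0,0]
    - [0,0,0]
    - [0,0,0]
    - [0,0,0]

```text
time: 14.75
tool_pos: [531.2, 205.9, 63.4]
tcp_rot: [-135.0, -0.0, -10.4]
ft_force: [-2.6, -0.0, 0.2]
finger_gap: -0.2
grip_force: 1.2
```

```bash
python3 -c "
from h import *
state()
s=snap('wrist','w8');lookends(s)"
```

```text
t 14.75 F: [-45.77  25.63  45.43] rotErr [ 0.02 -0.03 89.97] force F [-0.49  2.52  0.16] -0.2390884003661263 1.2034195940941572 [-10.08  11.19 114.41  50.97  65.52  63.31]
t 20
-60:135 -58:135 -56:135 -54:135 -52:35 -50:3 -48:105 -46:104 -44:105 -42:105 -40:104 -38:103 -36:105 -34:106 -32:105 -30:104 -28:105 -26:104 -24:105 -22:104 -20:105 -18:101 -16:105 -14:104 -12:104 -10:106 -8:106 -6:105 -4:103 -2:103 0:105 2:101 4:104 6:105 8:105 10:103 12:103 14:91 16:2 18:2 20:1 22:4 24:2 26:0 28:0 30:2 32:3 34:4 36:4 38:20 40:12 42:16 44:13 46:19 48:8 50:27 52:13 54:2 56:21 58:30 60:24 62:15 64:22 66:16 68:34 70:28 72:11 74:28 76:16 78:19 80:18 82:24 84:25 86:19 88:24
t 28
-60:3 -58:2 -56:3 -54:4 -52:3 -50:4 -48:105 -46:104 -44:106 -42:103 -40:104 -38:105 -36:106 -34:104 -32:104 -30:106 -28:105 -26:105 -24:105 -22:107 -20:105 -18:104 -16:105 -14:107 -12:106 -10:105 -8:105 -6:105 -4:105 -2:103 0:105 2:104 4:105 6:104 8:104 10:104 12:104 14:69 16:2 18:3 20:1 22:3 24:3 26:4 28:2 30:2 32:4 34:3 36:12 38:40 40:24 42:27 44:27 46:20 48:13 50:13 52:7 54:24 56:22 58:22 60:26 62:22 64:14 66:23 68:21 70:23 72:16 74:15 76:23 78:19 80:29 82:14 84:38 86:29 88:23
t 38
-60:2 -58:1 -56:2 -54:2 -52:1 -50:4 -48:105 -46:102 -44:103 -42:105 -40:106 -38:101 -36:104 -34:104 -32:107 -30:106 -28:105 -26:103 -24:101 -22:105 -20:106 -18:102 -16:103 -14:103 -12:101 -10:104 -8:106 -6:104 -4:102 -2:103 0:102 2:104 4:102 6:104 8:103 10:103 12:104 14:103 16:108 18:3 20:3 22:2 24:3 26:3 28:4 30:2 32:2 34:2 36:4 38:12 40:34 42:20 44:25 46:12 48:22 50:23 52:19 54:26 56:22 58:22 60:21 62:21 64:27 66:24 68:21 70:29 72:9 74:24 76:13 78:3 80:25 82:20 84:11 86:13 88:24
```

Call:
servo_tool:
  fingers: [0.0,0.0,0.0,0.0]
  linear:
    - [0.002,0,0]
    - [0.004,0,0]
    - [0.005,0,0]
    - [0.005,0,0]
  rotation:
    - [0,0,0]
    - [0,0,0]
    - [0,0,0]
    - [0,0,0]

```text
time: 15.2
tool_pos: [536.1, 205.0, 63.6]
tcp_rot: [-135.0, -0.0, -10.4]
ft_force: [-0.4, 0.4, -1.1]
finger_gap: 0.3
grip_force: 0.2
```

Call:
servo_tool:
  fingers: [0.0,0.0]
  linear:
    - [0.001,0,0]
    - [0.001,0,0]
  rotation:
    - [0,0,0]
    - [0,0,0]

```text
time: 15.4
tool_pos: [536.4, 205.1, 63.4]
tcp_rot: [-135.0, 0.0, -10.3]
ft_force: [-4.7, -2.0, 2.4]
finger_gap: 0.1
grip_force: 2.0
```

Call:
servo_tool:
  fingers: [0.0,0.0,0.0]
  linear:
    - [0.001,0,0]
    - [0.0015,0,0]
    - [0.0015,0,0]
  rotation:
    - [0,0,0]
    - [0,0,0]
    - [0,0,0]

```text
time: 15.7
tool_pos: [536.5, 205.2, 63.2]
tcp_rot: [-135.0, 0.2, -10.2]
ft_force: [-11.4, -3.9, 5.9]
finger_gap: -0.2
grip_force: 5.2
```

```bash
python3 -c "
from h import *
state()
s=snap('wrist','w9');lookends(s)" | cut -c1-330
```

```text
t 15.7 F: [-45.48  20.29  45.19] rotErr [ 0.24 -0.18 89.98] force F [-5.93 10.46  5.91] -0.15119709574019397 5.217328113794792 [-10.07  12.14 113.34  50.86  65.81  63.46]
t 20
-60:135 -58:136 -56:134 -54:103 -52:106 -50:105 -48:104 -46:103 -44:105 -42:104 -40:104 -38:107 -36:104 -34:104 -32:106 -30:104 -28:105 -26:102 -24:106 -22:103 -20:105 -18:103 -16:104 -14:105 -12:103 -10:103 -8:103 -6:104 -4:104 -2:106 0:103 2:105 4:104 6:103 8:106 10:5 12:3 14:1 16:2 18:3 20:2 22:3 24:1 26:1 28:2 30:3 32:8 34:2
t 28
-60:4 -58:2 -56:2 -54:81 -52:104 -50:104 -48:105 -46:105 -44:103 -42:105 -40:106 -38:105 -36:105 -34:106 -32:106 -30:105 -28:104 -26:104 -24:105 -22:105 -20:105 -18:105 -16:104 -14:106 -12:106 -10:105 -8:104 -6:104 -4:105 -2:104 0:104 2:104 4:105 6:104 8:107 10:4 12:2 14:3 16:1 18:2 20:4 22:4 24:2 26:0 28:1 30:20 32:22 34:24 36:
t 38
-60:3 -58:1 -56:2 -54:110 -52:103 -50:103 -48:103 -46:103 -44:104 -42:104 -40:102 -38:103 -36:102 -34:103 -32:103 -30:105 -28:103 -26:103 -24:102 -22:102 -20:103 -18:100 -16:104 -14:102 -12:102 -10:104 -8:103 -6:104 -4:103 -2:104 0:103 2:103 4:104 6:105 8:104 10:105 12:5 14:3 16:4 18:4 20:2 22:2 24:4 26:4 28:2 30:2 32:22 34:5 36
```

Fy rises to 10 N with the TCP halted at y=20, so the moulding is at the stop. Next I'll back off, rise and go over the middle of its face.

Call:
servo_tool:
  fingers: [0.0,0.0,0.0,0.0,0.0,0.0,0.0,0.0,0.0,0.0]
  linear:
    - [-0.004,0,0]
    - [-0.01,0,0]
    - [-0.01,0,-0.02]
    - [-0.01,0,-0.04]
    - [0.0,0,-0.045]
    - [0.015,0,-0.045]
    - [0.03,0,-0.045]
    - [0.042,0,-0.04]
    - [0.042,0,-0.03]
    - [0.042,0,-0.02]
  rotation:
    - [0,0,0]
    - [0,0,0]
    - [0,0,0]
    - [0,0,0]
    - [0,0,0]
    - [0,0,0]
    - [0,0,0]
    - [0,0,0]
    - [0,0,0]
    - [0,0,0]

```text
time: 16.75
tool_pos: [577.1, 183.8, 76.7]
tcp_rot: [-135.0, 0.0, -10.4]
ft_force: [-0.1, 0.4, -0.9]
finger_gap: -0.3
grip_force: 0.0
```

Call:
servo_tool:
  fingers: [0.0,0.0,0.0]
  linear:
    - [0,0,0.003]
    - [0,0,0.006]
    - [0,0,0.006]
  rotation:
    - [0,0,0]
    - [0,0,0]
    - [0,0,0]

```text
time: 17.05
tool_pos: [577.1, 187.9, 72.9]
tcp_rot: [-135.0, 0.1, -10.3]
ft_force: [0.8, 0.1, -0.7]
finger_gap: 0.1
grip_force: 0.0
```

```bash
python3 -c "
from h import *
state()
p=inF(r.sense()['tool_pos']);print('n',(p-[-34,0,34])@N)
s=snap('wrist','w10');lookends(s)" | cut -c1-330
```

```text
t 17.05 F: [-55.17 -22.78  54.89] rotErr [ 0.08 -0.08 89.98] force F [ 0.25 -0.8  -0.69] 0.1273587706886192 0.0 [-11.12  16.45 106.77  49.8   67.77  64.73]
n 29.738912014758952
t 20
-60:136 -58:53 -56:110 -54:105 -52:105 -50:106 -48:104 -46:104 -44:105 -42:103 -40:103 -38:105 -36:105 -34:105 -32:103 -30:106 -28:103 -26:103 -24:105 -22:104 -20:104 -18:103 -16:107 -14:104 -12:103 -10:105 -8:104 -6:63 -4:27 -2:21 0:16 2:25 4:27 6:17 8:31 10:30 12:31 14:20 16:12 18:28 20:21 22:21 24:23 26:12 28:30 30:20 32:10 3
t 28
-60:2 -58:10 -56:102 -54:104 -52:105 -50:106 -48:106 -46:105 -44:105 -42:105 -40:105 -38:105 -36:105 -34:105 -32:104 -30:105 -28:104 -26:105 -24:105 -22:105 -20:106 -18:105 -16:105 -14:105 -12:106 -10:107 -8:104 -6:104 -4:105 -2:142 0:18 2:22 4:31 6:32 8:15 10:19 12:27 14:30 16:25 18:30 20:11 22:22 24:23 26:17 28:20 30:34 32:26 
t 38
-60:2 -58:3 -56:108 -54:103 -52:104 -50:103 -48:104 -46:104 -44:105 -42:102 -40:104 -38:106 -36:104 -34:105 -32:106 -30:105 -28:104 -26:104 -24:101 -22:104 -20:103 -18:104 -16:104 -14:103 -12:102 -10:103 -8:104 -6:103 -4:110 -2:25 0:28 2:16 4:22 6:17 8:28 10:25 12:40 14:28 16:28 18:10 20:16 22:10 24:18 26:11 28:11 30:17 32:18 34
```

Call:
servo_tool:
  fingers: [0.0,0.0,0.0,0.0,0.0]
  linear:
    - [0,0,0.0015]
    - [0,0,0.003]
    - [0,0,0.004]
    - [0,0,0.005]
    - [0,0,0.005]
  rotation:
    - [0,0,0]
    - [0,0,0]
    - [0,0,0]
    - [0,0,0]
    - [0,0,0]

```text
time: 17.6
tool_pos: [578.5, 190.9, 69.9]
tcp_rot: [-135.0, 0.0, -10.3]
ft_force: [-0.3, 0.2, 0.3]
finger_gap: -0.0
grip_force: 0.1
```

```bash
python3 -c "
from h import *
state()"
```

```text
t 17.6 F: [-52.03 -23.62  51.87] rotErr [ 0.03 -0.03 89.96] force F [0.14 0.32 0.27] -0.03747770239639344 0.10552296987953014 [-10.78  16.86 106.65  50.04  67.3   64.65]
```

Call:
servo_tool:
  fingers: [0.0,0.0,0.0]
  linear:
    - [0,0,0.0005]
    - [0,0,0.001]
    - [0,0,0.001]
  rotation:
    - [0,0,0]
    - [0,0,0]
    - [0,0,0]

```text
time: 17.9
tool_pos: [578.6, 191.0, 69.7]
tcp_rot: [-135.0, -0.0, -10.3]
ft_force: [-6.2, -6.6, 9.0]
finger_gap: -0.1
grip_force: 6.1
```

```bash
python3 -c "
from h import *
state()"
```

```text
t 17.9 F: [-51.89 -23.69  51.75] rotErr [ 0.03 -0.05 89.93] force F [-7.65  4.87  9.  ] -0.09027653900922154 6.1004958394914865 [-10.76  16.89 106.63  50.03  67.29  64.63]
```

Call:
servo_tool:
  fingers: [0.0,0.0,0.0,0.0,0.0]
  linear:
    - [0,0,0]
    - [0,0,0]
    - [0,0,0]
    - [0,0,0]
    - [0,0,0]
  rotation:
    - [0,0,0]
    - [0,0,0]
    - [0,0,0]
    - [0,0,0]
    - [0,0,0]

```text
time: 18.4
tool_pos: [578.6, 191.0, 69.8]
tcp_rot: [-135.0, -0.0, -10.3]
ft_force: [-5.8, -7.4, 7.9]
finger_gap: -0.0
grip_force: 6.0
```

```bash
python3 -c "
from h import *
state()
s=snap('wrist','w11');lookends(s)" | cut -c1-330
```

```text
t 18.4 F: [-51.91 -23.71  51.76] rotErr [ 0.03 -0.04 89.94] force F [-8.35  4.38  7.91] -0.03549149968671857 5.989099202561192 [-10.77  16.89 106.63  50.04  67.29  64.64]
t 20
-60:135 -58:65 -56:105 -54:105 -52:104 -50:105 -48:104 -46:105 -44:105 -42:104 -40:106 -38:105 -36:105 -34:106 -32:105 -30:106 -28:104 -26:104 -24:107 -22:104 -20:104 -18:103 -16:104 -14:104 -12:105 -10:99 -8:62 -6:27 -4:22 -2:28 0:15 2:31 4:26 6:22 8:24 10:16 12:14 14:24 16:21 18:26 20:19 22:18 24:22 26:17 28:15 30:23 32:30 34:
t 28
-60:2 -58:11 -56:104 -54:105 -52:106 -50:106 -48:103 -46:105 -44:105 -42:106 -40:104 -38:106 -36:105 -34:104 -32:106 -30:106 -28:106 -26:106 -24:105 -22:104 -20:104 -18:106 -16:106 -14:106 -12:105 -10:106 -8:105 -6:197 -4:12 -2:17 0:22 2:27 4:22 6:29 8:25 10:12 12:25 14:21 16:15 18:25 20:25 22:12 24:16 26:19 28:41 30:32 32:22 34
t 38
-60:4 -58:2 -56:93 -54:103 -52:104 -50:102 -48:103 -46:104 -44:108 -42:104 -40:105 -38:103 -36:103 -34:106 -32:103 -30:106 -28:103 -26:104 -24:103 -22:103 -20:104 -18:105 -16:104 -14:104 -12:101 -10:103 -8:91 -6:16 -4:21 -2:22 0:15 2:30 4:28 6:31 8:16 10:30 12:13 14:11 16:9 18:8 20:11 22:25 24:27 26:13 28:21 30:29 32:17 34:12 36
```

The push holds steady at about 11.5 N with the moulding against the stop, so I'll hand in.

```bash
python3 -c "
from h import *
print(r.hand_in())"
```

```text
the job is handed in; nothing more can be done
None
```

The moulding leans by itself at 45° in the jig with its end against the stop, and I handed the job in at about 18.5 s while holding a steady diagonal push of about 11.5 N on the middle of its face; no verdict came back.

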